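Dry-fit the landing-skid foot cap and hold it bore-up for the adhesive

ROBOT

A 6-joint arm with a two-finger parallel gripper is mounted at the origin on the work surface. World frame = base frame: x ahead of the robot, y to its left, z up, the work surface at z = 0. Lengths are in m, angles in rad, forces in N, time in s.
With the tool pointing down it reaches from about 0.35 to 0.975 m from the base axis. Payload 4.9 kg.
Tool frame: the origin (TCP) lies at the very end of the fingers, on their centre line; the grasp point (between the pads) lies 19 mm behind it (ctrl.grip_point_offset is the distance from the TCP to the grasp point, in m); z points along the fingers, y is the line along which they close (so a half turn about z gives the same grasp; the last joint's range is limited). The gripper opens to 85 mm and grips with 20 to 120 N. Pads are 22 mm wide; open, the fingers measure 114 mm over their backs; the gripper's body (76 mm by 85 mm) begins 54 mm behind the grasp point. The pads swing forward as they close: fully open they stand 13 mm farther back than shut.
Start: joints at [-1.429, 0.053, 1.613, -0, 1.476, -0.119], TCP at [0.161, -0.604, 0.193] pointing down, gripper open.
Joint ranges: [-3.01, 3.01], [-1.01, 2.22], [0.06, 2.58], [-1.02, 4.17], [0.09, 2.62], [-3.14, 3.14]. Speed limits (rad/s): [2.57, 2.57, 3.14, 3.14, 3.14, 3.14].

INTERFACE

Orientations are given as a rotation vector (axis times angle).
In Python, from station import ctrl gives the robot as it stands.
- The arm moves only by the tool send_rows, never from a script. Its argument "rows" is a list of rows, each a list of 3 entries, a list of its own where there are three numbers: the finger opening in cm, from 0 to 8.54, then the shift along the tool's x, y, z in cm, then the turn about the tool's z in degrees. A call has 1 to 10 rows; each row shifts and turns the commanded pose from where the row before left it, along the tool's axes as they then stand; what a row does not reach is not made up. A row lasts 1/8 s, in which the tool goes at most 62.5 mm and 10.7 degrees, less where a joint would pass 70% of its speed; a pose out of reach is approached as far as the arm can. A call with a gripper value outside its range is refused whole. The fingers move at their own pace and stop on an object; "newtons" is the grip in N (left out, the last holds). Time passes only in rows, so rows that do not move let the fingers close. It gives the time, the measured TCP pose, the force, the opening and the grip force at its end, in the units of the state.
- ctrl.get_obs(): the state, without advancing time (a new reading comes with each control period).
- ctrl.get_image(name): name is "scene" or "side" or "wrist"; returns a dict with "frame" (384x512x3 uint8, red, green, blue), "range_z" (384x512 float32, m along the optical axis (not along the pixel's ray), 0 where there is no reading), "fx", "fy", "cx", "cy" (pixels), "cam_to_world" (4x4, takes a point from camera to world coordinates). Camera axes: x right, y down, z forward; pixel columns grow to the right and rows downward; lengths in m; the calibration is good to about 2 mm. A picture is of the moment at which its call begins.
- ctrl.finish_job(): hands the job in; it is judged then, once.
The state is a dict: "t": time; "q": joint angles; "dq": joint speeds; "effort": joint torques, N m; "tool_pos": TCP position; "tool_rot": TCP orientation; "contact_force": force on the tool from outside, world axes, zero at the start; "wrist_torque": the same for the moment, N m; "opening": finger opening in m; "grip_force": force on a finger pad.
Only numpy, scipy, OpenCV 4.12 (cv2) and the standard library are available. Lean on these libraries where they do the work, as an engineer would, in place of code of your own. Each camera call takes 0.05 s, during which the arm holds its last target. There are 200 camera calls.

TASK

Dry-fit the loose red foot cap on the bare end of the drone's landing-skid tube before it is glued: only one end of the cap has the bore, so find that end by feel, push the cap fully home on the tube, then draw it off again. Then turn the cap with its bore straight up, ready for the adhesive, and finish while still holding it there, steady, in the gripper alone, about 20 cm above the bench (no lower than 15 cm). Leave everything else on the bench where it is.

Things in the scene. Friction and masses are not known exactly. Their poses are not given: they have to be found in the camera images.
- cap_center (a point): Loose red foot cap: octagonal block 60 mm long, 36 mm across flats, 60-110 g, rigid, lying on a flat so that two flats stand upright. One end is solid, the other has a central blind bore 21.5 mm across, 35 mm deep: which is which is to be felt or seen. Point: cap's centre, on its axis, 18 mm above the bench at the start. x lies along the cap; z up at the start; any heading.
- cap: The same red foot cap; this origin lies in the middle of the flat it rests on, 18 mm below the cap's centre; same axes.
- skid_tip (a point): Centre of the bare end face of the landing-skid tube, 80 mm above the bench. Tube black, round, level, 18 mm diameter; its aluminium end tapers over the last 6 mm to 12 mm. y runs from this face along the axis into the tube (the cap goes on along +y; fully home, its centre is 5 mm past this point); z up. Nothing lies under or beside the first 130 mm of the tube.
- skid: The landing leg with this tube, laid flat in an immovable jig: two grey clamps 52 mm wide on the tube, 185 and 350 mm from the bare end; plywood board 130 mm wide from 145 mm on; a tee at 275 mm with a level strut 230 mm to +x; a like red cap, fitted, at the far end. None of it above 106 mm. Origin on the bench below the bare end face; axes as the tip's.
- battery: Bystander: blue and white battery pack, 138 x 44 mm, 36 mm high, with a yellow plug at one end. Origin under its centre. Stays put.
- glue: Bystander: white adhesive bottle with a red cap, 38 mm in diameter, 105 mm high, standing. Origin under its centre. Stays put.
- driver: Bystander: screwdriver with an orange handle, lying. Stays put.
- motor: Bystander: dark brushless motor with a copper band, 42 mm in diameter, 47 mm high with its shaft, standing. Origin under its centre. Stays put.
- prop: Bystander: grey two-blade propeller, 240 mm long, lying flat near the robot's base. Origin under its hub. Stays put.

How it is judged:
By the outcome, as a careful person would: the job done as asked, in the order asked, and still so for the second after the job is handed in, while the arm keeps its last pose, push and grip.
It also fails if it takes over 67 s, if anything falls off the work surface, if the arm or the gripper's body presses on something with over 40 N, if the wrist force passes 120 N, or if a joint passes its speed limit or range.

## Working session

There is one attempt and no reset: what is moved stays moved. The work goes in short steps, Python scripts to look and compute and a tool call to move; the robot and the scene stay as the last step left them, time stands still between calls to the robot, and variables do not carry over. Pictures are saved under pics/ and viewed, at most 10 in all, crops included, and the job is handed in when it is done.

Besides the shell and the picture viewer there is one more tool, called after "Emit:" as a command line: name --argument value ..., lists and objects as JSON in quotes. send_rows: Moves the arm, as the interface text tells. Its arguments: {"type":"object","properties":{"rows":{"type":"array","items":{"type":"array"}},"newtons":{"type":"number"}},"required":["rows"]}

```bash
mkdir -p pics; ls
python3 - <<'E'
from station import ctrl
import cv2,numpy as np
o=ctrl.get_obs();print({k:np.round(v,3) for k,v in o.items()})
ims=[ctrl.get_image(n) for n in("scene","side")]
for n,i in zip(("scene","side"),ims):
    np.savez(f"pics/{n}0.npz",**i);cv2.imwrite(f"pics/{n}0.png",i["frame"][:,:,::-1]);print(n,i["fx"],np.round(i["cam_to_world"],3).tolist())
E
```

```text
pics
{'t': np.float64(0.0), 'q': array([-1.429,  0.053,  1.614, -0.   ,  1.476, -0.119]), 'dq': array([-0.   ,  0.001, -0.   ,  0.002, -0.001, -0.001]), 'effort': array([-2.0000e-03, -3.9369e+01, -3.7018e+01, -0.0000e+00,  7.0000e-03,
        0.0000e+00]), 'tool_pos': array([ 0.161, -0.603,  0.192]), 'tool_rot': array([-3.113, -0.408,  0.   ]), 'contact_force': array([ 0.577, -0.288, -0.052]), 'wrist_torque': array([ 0.022,  0.01 , -0.004]), 'grip_force': np.float64(0.0), 'opening': np.float64(0.085)}
scene 463.0512939648098 [[-0.782, 0.414, -0.466, 1.02], [0.623, 0.494, -0.606, 0.38], [-0.021, -0.764, -0.645, 0.674], [0.0, 0.0, 0.0, 1.0]]
side 452.9549383649399 [[-0.955, -0.19, 0.23, 0.297], [-0.298, 0.643, -0.706, 0.703], [-0.014, -0.742, -0.67, 0.874], [0.0, 0.0, 0.0, 1.0]]
```

View pics/scene0.png

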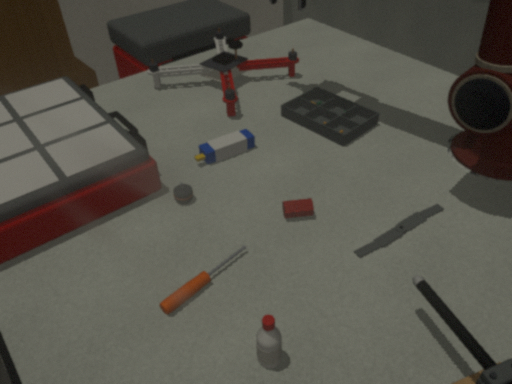

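View pics/side0.png

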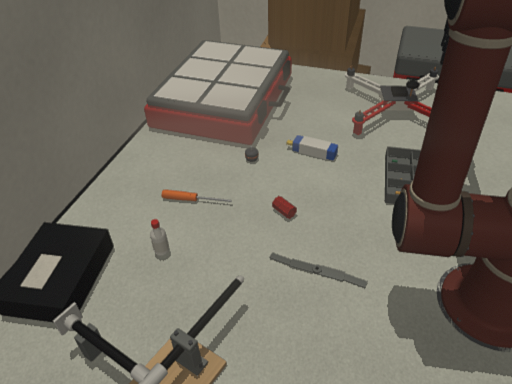

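The scene view shows the cap at (298,208), the bare tube tip at (418,280), and the glue, driver and prop clear of both. The side view shows the cap at (285,207) and the tip at (240,279). Now I'll measure them.

```bash
cat > h.py <<'E'
import numpy as np,cv2
def load(n): return dict(np.load(f"pics/{n}.npz"))
def ray(i,uv,z):
    uv=np.atleast_2d(uv).astype(float);T=i["cam_to_world"]
    d=np.c_[(uv[:,0]-i["cx"])/i["fx"],(uv[:,1]-i["cy"])/i["fy"],np.ones(len(uv))]@T[:3,:3].T
    return T[:3,3]+d*((z-T[2,3])/d[:,2])[:,None]
def pts(i,m):
    v,u=np.nonzero(m&(i["range_z"]>0));z=i["range_z"][v,u]
    return np.c_[(u-i["cx"])/i["fx"]*z,(v-i["cy"])/i["fy"]*z,z]@i["cam_to_world"][:3,:3].T+i["cam_to_world"][:3,3]
def red(i,box):
    f=i["frame"].astype(int);m=np.zeros(f.shape[:2],bool);x0,y0,x1,y1=box
    m[y0:y1,x0:x1]=((f[...,0]>1.6*f[...,1])&(f[...,0]>50))[y0:y1,x0:x1];return m
E
python3 - <<'E'
from h import *
for n,b,tb in(("scene0",(270,190,325,225),(410,270,475,350)),("side0",(262,190,305,225),(195,270,250,325))):
    i=load(n);m=red(i,b);p=pts(i,m);print(n,m.sum(),"z pct",np.percentile(p[:,2],[5,50,95]).round(4))
    t=p[p[:,2]>.031];c,s,a=cv2.minAreaRect((t[:,:2]*1000).astype(np.float32));print("top",len(t),np.round(c,1),np.round(s,1),a,t.mean(0).round(4))
    q=(p[:,:2]-t[:,:2].mean(0));w,v=np.linalg.eigh(np.cov(t[:,:2].T));print("axis",v[:,1],np.degrees(np.arctan2(v[1,1],v[0,1])),"extent",np.percentile(q@v[:,1],[1,99]))
    x0,y0,x1,y1=tb
    box=np.zeros(m.shape,bool);box[y0:y1,x0:x1]=1
    P=np.zeros((*m.shape,3));vv,uu=np.nonzero(i["range_z"]>0);P[vv,uu]=pts(i,np.ones_like(m))
    h=box&(P[...,2]>.06)&(P[...,2]<.1);k,l=cv2.connectedComponents(h.astype(np.uint8));
    h=l==1+np.argmax([(l==j).sum() for j in range(1,k)])
    v_,u_=np.nonzero(h);uv=np.c_[u_,v_]
    W=ray(i,uv,.08);l=cv2.fitLine(W[:,:2].astype(np.float32),cv2.DIST_HUBER,0,.01,.01).ravel();s=(W[:,:2]-l[2:])@l[:2]
    perp=(W[:,:2]-l[2:])@[-l[1],l[0]]
    print("tube n",len(uv),"dir",l[:2],"deg",np.degrees(np.arctan2(l[1],l[0])),"ends",l[2:]+l[:2]*s.min(),l[2:]+l[:2]*s.max(),"w",np.percentile(perp,[2,98]),"z",np.percentile(P[h][:,2],[5,50,95]))
a,b=load("scene0")["frame"],load("side0")["frame"]
A=cv2.resize(a[185:230,265:330],None,fx=6,fy=6,interpolation=cv2.INTER_CUBIC);B=cv2.resize(b[185:230,252:317],None,fx=6,fy=6,interpolation=cv2.INTER_CUBIC)
C=cv2.resize(a[265:355,400:500],(400,270),interpolation=cv2.INTER_CUBIC);D=cv2.resize(b[265:335,180:260],(380,270),interpolation=cv2.INTER_CUBIC)
cv2.imwrite("pics/crop.png",np.vstack([np.hstack([A,B]),np.hstack([C,D])])[...,::-1])
E
```

```text
scene0 357 z pct [0.023  0.0325 0.0374]
top 212 [ 524.5 -146.4] [23.3 59.1] 58.474327087402344 [ 0.5246 -0.1454  0.0348]
axis [-0.86416693  0.50320525] 149.78771493560657 extent [-0.02863017  0.02853838]
tube n 1088 dir [0.3018341  0.95336044] deg 72.4322 ends [0.53249316 0.14430088] [0.57538218 0.27976834] w [-0.01023633  0.01061358] z [0.07905171 0.08708374 0.09010262]
side0 296 z pct [0.0083 0.03   0.038 ]
top 139 [ 522.6 -144.7] [25.6 62.7] 57.99307632446289 [ 0.5214 -0.1433  0.0351]
axis [-0.86168666  0.50744073] 149.50649181330857 extent [-0.03076143  0.02818515]
tube n 558 dir [0.29331133 0.95601696] deg 72.94369 ends [0.534411   0.14542536] [0.5774047  0.28555873] w [-0.00938846  0.0097226 ] z [0.080389   0.08756832 0.09069689]
```

View pics/crop.png

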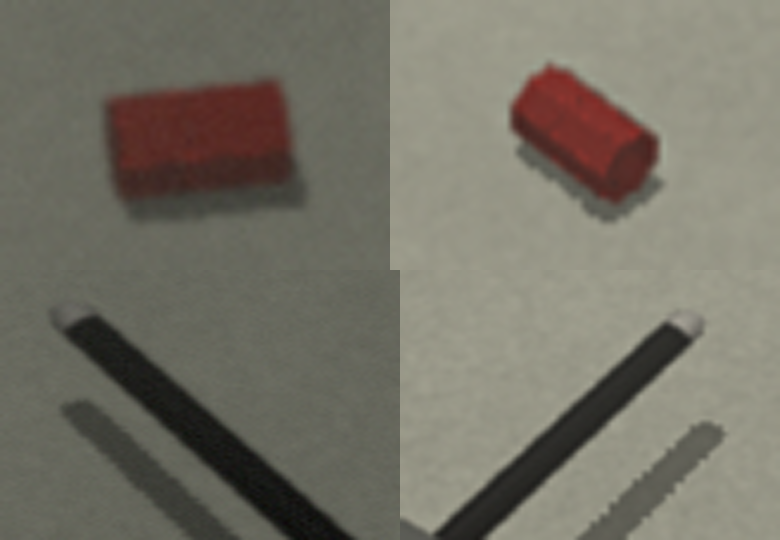

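The crop shows the tube's bare tip clearly. The visible cap end in the side view (right, about (633,165) in the crop) is too dark to tell whether it has the bore. I'll look at it from the wrist camera, so first I need that camera's mounting.

```bash
cat >> h.py <<'E'
from scipy.spatial.transform import Rotation as Ro
def tool(o):
    T=np.eye(4);T[:3,:3]=Ro.from_rotvec(o["tool_rot"]).as_matrix();T[:3,3]=o["tool_pos"];return T
def shift(o,p,heading):
    "cm in tool axes to world p, and degrees about tool z to bring tool x to heading"
    T=tool(o);h=np.degrees(np.arctan2(T[1,0],T[0,0]))
    return np.round((T[:3,:3].T@(np.array(p)-T[:3,3]))*100,2), round(-((heading-h+180)%360-180),1)
E
python3 - <<'E'
from station import ctrl
from h import *
o=ctrl.get_obs();i=ctrl.get_image("wrist")
print(np.round(np.linalg.inv(tool(o))@i["cam_to_world"],3),i["fx"])
print(shift(o,(.523,-.145,.2),-30.3),shift(o,(.523,-.145,.2),149.7))
E
```

```text
[[ 0.    -0.949 -0.315  0.082]
 [ 1.     0.     0.001 -0.   ]
 [-0.001 -0.315  0.949 -0.181]
 [ 0.     0.     0.     1.   ]] 329.9458639721598
(array([ 46.79, -34.94,  -0.73]), np.float64(45.2)) (array([ 46.79, -34.94,  -0.73]), np.float64(-134.8))
```

Emit:
send_rows --rows '[[8.5, [3, -1.5, 0], 0], [8.5, [5.5, -2.6, 0], 0], [8.5, [5.5, -2.6, 0], 0], [8.5, [5.5, -2.6, 0], 0], [8.5, [5.5, -2.6, 0], 0], [8.5, [5.5, -2.6, 0], 0], [8.5, [5.5, -2.6, 0], 0], [8.5, [5.5, -2.6, 0], 0], [8.5, [5.5, -2.6, 0], 0], [8.5, [5.5, -2.6, 0], 0]]'

```text
t: 1.4
tool_pos: [0.6054, -0.2263, 0.1928]
tool_rot: [-3.115, -0.409, 0.0]
contact_force: [-0.3, -0.4, -0.8]
opening: 0.0848
grip_force: 0.0
```

Emit:
send_rows --rows '[[8.5, [2.8, -1.5, 0], 0], [8.5, [0, 0, 0.6], 9], [8.5, [0, 0, 0.6], 9], [8.5, [0, 0, 0.6], 9], [8.5, [0, 0, 0.6], 9], [8.5, [0, 0, 0.6], 9], [8.5, [0, 0, 0], 0]]'

```text
t: 2.28
tool_pos: [0.6267, -0.2059, 0.1619]
tool_rot: [-3.035, 0.812, 0.003]
contact_force: [0.1, -0.2, -0.5]
opening: 0.0849
grip_force: 0.0
```

Run:
```python
from station import ctrl
from h import *
o=ctrl.get_obs();print(o["t"],o["tool_pos"],o["q"],o["contact_force"])
i=ctrl.get_image("wrist");np.savez("pics/w1.npz",**i);cv2.imwrite("pics/w1.png",i["frame"][...,::-1])
m=red(i,(0,0,512,384));v,u=np.nonzero(m);print(len(u))
k,l,st,c=cv2.connectedComponentsWithStats(m.astype(np.uint8));print(st[1:][st[1:,4]>200])
```

```text
2.275 [ 0.62673236 -0.20586373  0.16187687] [-4.30088936e-01  1.54379748e-01  1.55621632e+00  5.19610884e-06
  1.43317031e+00  1.66344010e+00] [ 0.09432257 -0.18448681 -0.4994685 ]
4258
[[  12    0  101   92 3026]
 [ 242  254   32   51 1108]]
```

View pics/w1.png

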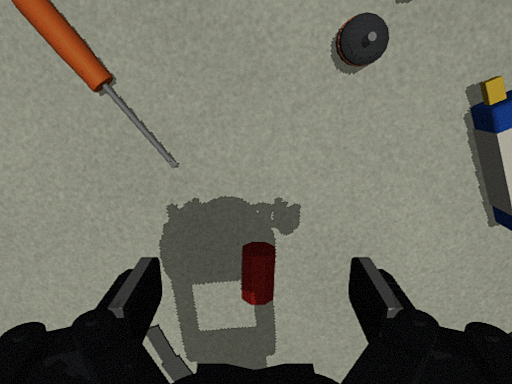

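The cap is at (258,275) with its upper end facing −30°, and it lies in the gripper's shadow. I'll crop and brighten it, and check the depth at both ends.

Run:
```python
from h import *
i=load("w1");f=i["frame"][235:315,225:290].astype(float)
A=np.clip(f*2.2,0,255).astype(np.uint8)
s=load("side0");B=np.clip(s["frame"][190:222,265:305].astype(float)*1.5,0,255).astype(np.uint8)
cv2.imwrite("pics/c2.png",np.hstack([cv2.resize(A,(390,480),interpolation=cv2.INTER_NEAREST),cv2.resize(B,(400,480),interpolation=cv2.INTER_NEAREST)])[...,::-1])
m=red(i,(235,240,285,312));p=pts(i,m);a=np.array([.864,-.505]);c=np.array([.523,-.145])
print((i["range_z"][240:256,248:270:3]*1000).astype(int))
t=p[p[:,2]>.032];r=cv2.minAreaRect((t[:,:2]*1000).astype(np.float32));print(r)
w,v=np.linalg.eigh(np.cov(t[:,:2].T));print(np.degrees(np.arctan2(v[1,1],v[0,1])),len(t))
s_=(p[:,:2]-c)@a;print(np.percentile(s_,[1,50,99]),p[s_>.025][:,2].min())
```

```text
[[378 379 377 380 379 379 377 379]
 [378 378 379 379 379 379 379 378]
 [379 378 376 376 377 378 380   0]
 [374 376 375 374 375 374 375 381]
 [373 374 373 373 372 373 373 373]
 [370 369 370 370 370 371 370 371]
 [366 369 368 368 367 369 369 369]
 [366 365 366 365 366 365 366 367]
 [363 363 362 364 364 362 363 362]
 [361 359 361 361 361 362 361 362]
 [358 358 359 359 360 359 360 359]
 [355 356 356 357 357 357 358 357]
 [354 355 354 353 355 355 355 355]
 [353 352 352 353 353 352 352 353]
 [351 350 350 350 350 350 351 351]
 [349 349 348 349 348 348 350 350]]
((522.7037353515625, -148.1580810546875), (23.610855102539062, 59.39106750488281), 58.453125)
148.25172980396104 848
[-0.02789711  0.00115175  0.03043608] 0.005143827746462437
```

View pics/c2.png

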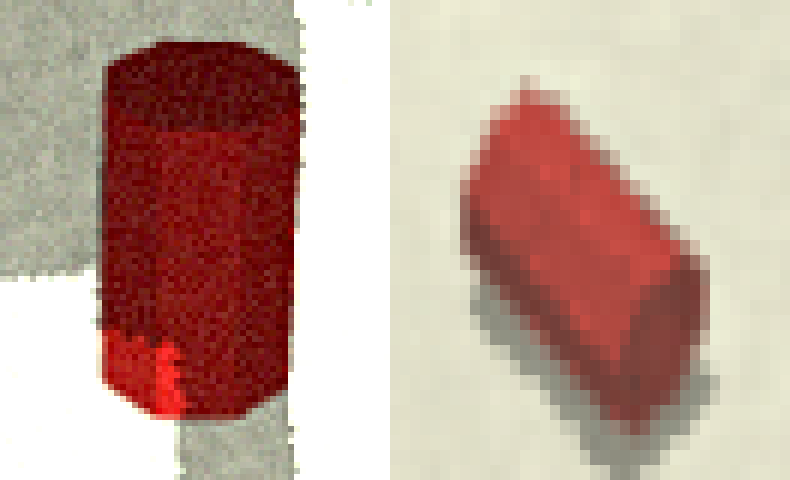

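No bore is visible at the −30° end: the face is flat, and depth changes smoothly across it. I'll check the other end's depth, then grip at the centre and decide by feel.

Run:
```python
from station import ctrl
from h import *
i=load("side0");p=pts(i,red(i,(262,190,305,225)));a=np.array([-.857,.516]);s=(p[:,:2]-[.5233,-.1465])@a
e=p[s>.015];print(np.round(np.c_[s[s>.015],e[:,2]]*1000).astype(int)[np.argsort(e[:,2])].tolist())
o=ctrl.get_obs();print(ctrl.grip_point_offset,shift(o,(.5233,-.1465,.06),-31.2))
```

```text
[[28, 1], [30, 3], [28, 4], [29, 5], [23, 7], [21, 7], [28, 7], [19, 7], [23, 7], [29, 7], [28, 8], [32, 8], [25, 8], [25, 8], [30, 8], [31, 8], [27, 8], [23, 9], [21, 9], [30, 9], [23, 9], [30, 9], [28, 9], [28, 10], [18, 10], [21, 11], [28, 11], [28, 11], [19, 11], [18, 12], [29, 13], [30, 13], [22, 14], [28, 14], [24, 14], [32, 14], [27, 14], [29, 15], [28, 15], [23, 15], [19, 15], [17, 15], [24, 16], [15, 17], [26, 17], [30, 17], [28, 17], [28, 18], [24, 19], [31, 20], [30, 20], [26, 21], [27, 21], [25, 21], [30, 22], [18, 22], [28, 22], [31, 23], [23, 23], [28, 23], [22, 24], [28, 24], [26, 24], [31, 25], [24, 25], [30, 26], [19, 27], [28, 27], [23, 27], [21, 27], [16, 27], [28, 28], [22, 28], [24, 29], [26, 29], [20, 30], [17, 30], [30, 30], [23, 31], [31, 31], [22, 32], [30, 32], [29, 32], [29, 32], [33, 32], [19, 33], [22, 33], [31, 33], [31, 33], [17, 34], [21, 34], [28, 34], [29, 34], [26, 34], [23, 34], [21, 35], [30, 35], [31, 35], [16, 35], [16, 35], [28, 35], [17, 35], [21, 35], [31, 36], [23, 36], [20, 36], [29, 36], [18, 36], [16, 36], [25, 36], [24, 36], [16, 37], [24, 37], [18, 37], [28, 37], [16, 37], [23, 37], [29, 37], [31, 37], [15, 37], [22, 38], [21, 39], [22, 39], [29, 39], [29, 39]]
0.0187 (array([-1.195e+01,  1.000e-02,  1.026e+01]), np.float64(1.3))
```

The other end looks flat too, so I'll find the bore by feel. Going to grasp at the centre.

Emit:
send_rows --rows '[[8.5, [-2, 0, 0], 1.3], [8.5, [-4, 0, 1], 0], [8.5, [-4, 0, 2], 0], [8.5, [-1.95, 0, 3], 0], [8.5, [0, 0, 3], 0], [8.5, [0, 0, 2.5], 0], [8.5, [0, 0, 2], 0], [8.5, [0, 0, 1.5], 0], [8.5, [0, 0, 0.6], 0], [8.5, [0, 0, 0], 0]]'

```text
t: 3.58
tool_pos: [0.5252, -0.1445, 0.0071]
tool_rot: [-3.025, 0.849, 0.0]
contact_force: [0.6, -0.9, -0.2]
opening: 0.085
grip_force: 0.0
```

Emit:
send_rows --newtons 40 --rows '[[8.5, [0, 0.25, 0.3], 0], [6, [0, 0, 0], 0], [3, [0, 0, 0], 0], [3, [0, 0, 0], 0], [3, [0, 0, 0], 0], [3, [0, 0, 0], 0], [3, [0, 0, 0], 0], [3, [0, 0, 0], 0]]'

```text
t: 4.58
tool_pos: [0.5238, -0.1465, 0.0041]
tool_rot: [3.025, -0.849, -0.0]
contact_force: [0.3, -0.2, -0.2]
opening: 0.03
grip_force: 0.0
```

The gripper reads 30 mm with no force, so it isn't holding the cap. I'll look.

Run:
```python
from station import ctrl
from h import *
o=ctrl.get_obs();print(o["opening"],o["grip_force"])
i=ctrl.get_image("wrist");s=ctrl.get_image("scene")
np.savez("pics/w2.npz",**i);np.savez("pics/s2.npz",**s)
B=cv2.resize(s["frame"][120:240,230:350],(480,480))
cv2.imwrite("pics/w2.png",np.hstack([cv2.resize(i["frame"][200:384,190:310],(313,480)),B])[...,::-1])
```

```text
0.030011897836474916 0.0
```

View pics/w2.png

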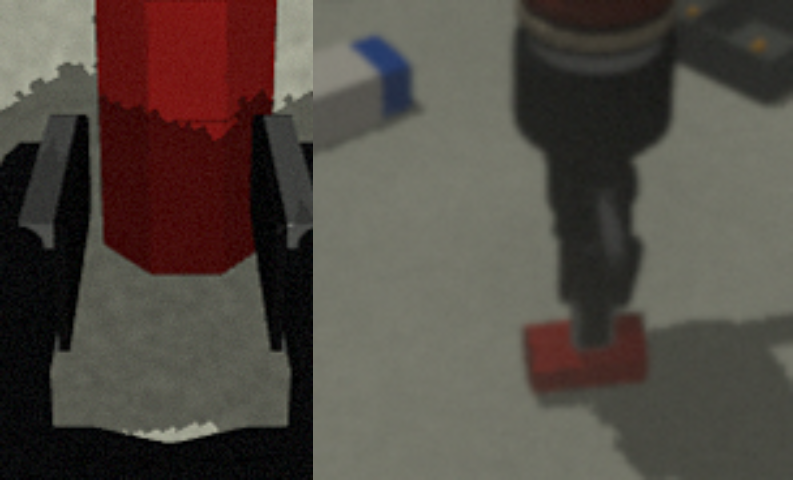

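The fingers straddle the cap and simply stopped at the commanded 3 cm. I'll close further.

Emit:
send_rows --newtons 40 --rows '[[2, [0, 0, 0], 0], [1, [0, 0, 0], 0], [0, [0, 0, 0], 0], [0, [0, 0, 0], 0]]'

```text
t: 5.18
tool_pos: [0.5238, -0.1465, 0.0041]
tool_rot: [3.025, -0.849, 0.0]
contact_force: [0.4, -0.3, 0.5]
opening: 0.0001
grip_force: 0.0
```

It closed to zero with no force. I'll take a new look and work out positions from depth.

Run:
```python
from station import ctrl
from h import *
s=ctrl.get_image("scene");d=ctrl.get_image("side");w=ctrl.get_image("wrist")
np.savez("pics/s3.npz",**s);np.savez("pics/d3.npz",**d);np.savez("pics/w3.npz",**w)
for n,i,b in(("s2",load("s2"),(270,180,335,230)),("s3",s,(270,180,335,230)),("d3",d,(255,180,310,230))):
    m=red(i,b);p=pts(i,m);t=p[p[:,2]>.031];print(n,m.sum(),cv2.minAreaRect((p[:,:2]*1000).astype(np.float32)),t.mean(0),len(t))
    k=np.zeros_like(m);k[b[1]-30:b[3],b[0]:b[2]]=1;k&=~m
    q=pts(i,k);r=np.hypot(q[:,0]-.5238,q[:,1]+.1465);q=q[(r<.05)&(q[:,2]>.012)];print("finger pts",len(q),q[np.argsort(q[:,2])][:6].round(3).tolist())
f=lambda i,x,y:cv2.resize(i["frame"][y:y+80,x:x+66],(260,320),interpolation=cv2.INTER_NEAREST)
cv2.imwrite("pics/w3.png",np.hstack([f(s,265,160),f(d,250,150),cv2.resize(w["frame"][220:384,190:325],(260,320))])[...,::-1])
```

```text
s2 307 ((527.1713256835938, -141.2734375), (31.35694694519043, 58.50724411010742), 49.72817611694336) [ 0.52974195 -0.14746741  0.03466634] 114
finger pts 1089 [[0.537, -0.139, 0.012], [0.552, -0.147, 0.013], [0.52, -0.127, 0.013], [0.549, -0.144, 0.013], [0.539, -0.14, 0.013], [0.515, -0.123, 0.013]]
s3 356 ((526.1950073242188, -142.99862670898438), (25.325830459594727, 58.37229537963867), 57.846458435058594) [ 0.52799064 -0.14511643  0.0344799 ] 164
finger pts 1069 [[0.536, -0.138, 0.012], [0.528, -0.131, 0.012], [0.534, -0.136, 0.012], [0.546, -0.142, 0.012], [0.555, -0.15, 0.012], [0.506, -0.12, 0.012]]
d3 263 ((522.792724609375, -144.03582763671875), (35.89995193481445, 61.83937072753906), 64.92593383789062) [ 0.5189357  -0.13983211  0.03481294] 101
finger pts 1293 [[0.488, -0.147, 0.013], [0.541, -0.138, 0.013], [0.488, -0.147, 0.016], [0.556, -0.15, 0.017], [0.555, -0.146, 0.017], [0.556, -0.148, 0.023]]
```

View pics/w3.png

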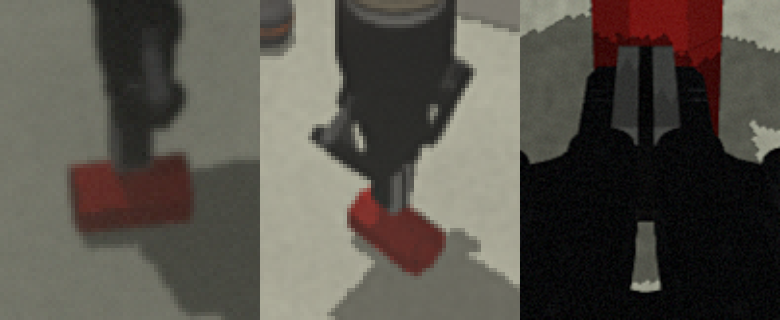

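The fingers appear to end on or above the cap's top, although the reported TCP is at z=0.004. I'll check the real fingertip height using wrist depth.

Run:
```python
from station import ctrl
from h import *
o=ctrl.get_obs();T=np.linalg.inv(tool(o));print(o["tool_pos"],o["q"])
for n in("w3","s3","d3"):
    i=load(n);f=i["frame"].astype(int);g=(f.max(2)-f.min(2)<25)
    p=pts(i,g);q=p@T[:3,:3].T+T[:3,3]
    k=(abs(q[:,0])<.014)&(abs(q[:,1])<.02)&(q[:,2]>-.09)
    print(n,k.sum(),"tool z pct",np.percentile(q[k,2],[50,90,97,100]).round(3))
# w1: open, in free space
i=load("w1");W=Ro.from_rotvec([-3.035,.812,.003]).as_matrix();p=pts(i,np.ones(i["range_z"].shape,bool));q=(p-[.6267,-.2059,.1619])@W
k=(abs(q[:,0])<.02)&(abs(q[:,1])<.06)&(q[:,2]<.03)&(q[:,2]>-.09);print("w1 open",k.sum(),np.percentile(q[k,2],[50,90,97,100]).round(3))
m=red(i,(235,240,285,312));print("cap in w1 z",np.percentile(pts(i,m)[:,2],[50,95]))
```

```text
[ 0.52379536 -0.14651604  0.00410803] [-4.09604754e-01  5.80953377e-02  1.94393591e+00  1.33261718e-05
  1.13957444e+00  1.70844393e+00]
w3 5407 tool z pct [-0.076 -0.05  -0.042  0.006]
s3 216 tool z pct [-0.049  0.005  0.006  0.007]
d3 156 tool z pct [-0.059  0.004  0.007  0.008]
w1 open 6379 [-0.075 -0.059 -0.054 -0.05 ]
cap in w1 z [0.0352651  0.03665996]
```

Run:
```python
from station import ctrl
from h import *
T=np.linalg.inv(tool(ctrl.get_obs()))
for n in("w3","s3","d3"):
    i=load(n);f=i["frame"].astype(int);g=(f.max(2)-f.min(2)<30)
    p=pts(i,g);q=p@T[:3,:3].T+T[:3,3]
    k=(abs(q[:,0])<.03)&(abs(q[:,1])<.03)&(p[:,2]>.015)&(p[:,2]<.1)
    h,e=np.histogram(p[k,2],bins=np.arange(.015,.1,.005));print(n,dict(zip(e.round(3),h)))
    l=p[k]; j=np.argsort(l[:,2])[:5];print(np.c_[l[j],q[k][j]].round(3).tolist())
i=load("w1");v,u=np.mgrid[255:300:8,115:165:8]
W=Ro.from_rotvec([-3.035,.812,.003]).as_matrix();m=np.zeros(i["range_z"].shape,bool)
for a,b in((262,145),(262,152),(275,140),(290,125),(300,115),(270,370),(285,380)):
    m[:]=0;m[a,b]=1;print((a,b),((pts(i,m)-[.6267,-.2059,.1619])@W).round(3).tolist())
```

```text
w3 {np.float64(0.015): np.int64(3), np.float64(0.02): np.int64(11), np.float64(0.025): np.int64(25), np.float64(0.03): np.int64(7), np.float64(0.035): np.int64(16), np.float64(0.04): np.int64(0), np.float64(0.045): np.int64(137), np.float64(0.05): np.int64(312), np.float64(0.055): np.int64(350), np.float64(0.06): np.int64(382), np.float64(0.065): np.int64(429), np.float64(0.07): np.int64(428), np.float64(0.075): np.int64(571), np.float64(0.08): np.int64(468), np.float64(0.085): np.int64(1421), np.float64(0.09): np.int64(1855)}
[[0.557, -0.148, 0.016, 0.029, -0.016, -0.011], [0.557, -0.149, 0.016, 0.03, -0.015, -0.012], [0.556, -0.148, 0.017, 0.029, -0.016, -0.013], [0.557, -0.149, 0.021, 0.029, -0.015, -0.017], [0.556, -0.148, 0.022, 0.029, -0.016, -0.018]]
s3 {np.float64(0.015): np.int64(10), np.float64(0.02): np.int64(9), np.float64(0.025): np.int64(1), np.float64(0.03): np.int64(5), np.float64(0.035): np.int64(19), np.float64(0.04): np.int64(7), np.float64(0.045): np.int64(10), np.float64(0.05): np.int64(18), np.float64(0.055): np.int64(25), np.float64(0.06): np.int64(21), np.floa
[... 724 characters left out ...]
): np.int64(16), np.float64(0.065): np.int64(16), np.float64(0.07): np.int64(10), np.float64(0.075): np.int64(13), np.float64(0.08): np.int64(7), np.float64(0.085): np.int64(17), np.float64(0.09): np.int64(24)}
[[0.489, -0.15, 0.024, -0.028, 0.021, -0.02], [0.492, -0.152, 0.025, -0.024, 0.021, -0.021], [0.511, -0.16, 0.028, -0.004, 0.018, -0.024], [0.501, -0.153, 0.029, -0.016, 0.018, -0.025], [0.497, -0.149, 0.031, -0.021, 0.016, -0.026]]
(262, 145) [[0.011, -0.047, -0.059]]
(262, 152) [[0.011, -0.044, -0.059]]
(275, 140) [[0.011, -0.045, -0.069]]
(290, 125) [[0.011, -0.047, -0.079]]
(300, 115) [[0.011, -0.049, -0.084]]
(270, 370) [[0.012, 0.045, -0.066]]
(285, 380) [[0.011, 0.046, -0.076]]
```

All three views agree that the real fingertips sit about 40 mm behind the reported TCP (shut tips at z≈0.044, not 0.004). So the fingers closed above the cap without touching it. I'll open, go 4.1 cm lower and grip again.

Emit:
send_rows --newtons 40 --rows '[[8.5, [0, 0, 0], 0], [8.5, [0, 0, 0], 0], [8.5, [0, 0, 0], 0], [8.5, [0, 0, 0], 0], [8.5, [0, 0, 0], 0], [8.5, [0, 0, 0], 0], [8.5, [0, 0, 1], 0], [8.5, [0, 0, 1], 0], [8.5, [0, 0, 0], 0]]'

```text
t: 6.45
tool_pos: [0.5224, -0.146, -0.0177]
tool_rot: [-3.024, 0.849, 0.005]
contact_force: [-0.1, -0.4, 0.2]
opening: 0.0848
grip_force: 0.0
```

Emit:
send_rows --newtons 40 --rows '[[8.5, [0, 0, 0.8], 0], [8.5, [0, 0, 0.8], 0], [8.5, [0, 0, 0.5], 0], [8.5, [0, 0, 0], 0]]'

```text
t: 6.95
tool_pos: [0.5233, -0.1463, -0.0376]
tool_rot: [-3.025, 0.849, 0.002]
contact_force: [0.3, -0.0, -0.2]
opening: 0.0852
grip_force: 0.0
```

Emit:
send_rows --newtons 40 --rows '[[6, [0, 0, 0], 0], [3, [0, 0, 0], 0], [2, [0, 0, 0], 0], [2, [0, 0, 0], 0], [2, [0, 0, 0], 0], [2, [0, 0, 0], 0], [2, [0, 0, 0], 0]]'

```text
t: 7.82
tool_pos: [0.5243, -0.1467, -0.0364]
tool_rot: [3.025, -0.849, 0.001]
contact_force: [-0.8, 0.1, 4.1]
opening: 0.0354
grip_force: 41.3
```

Gripped at 35.4 mm with 41 N. Lifting.

Emit:
send_rows --newtons 50 --rows '[[2, [0, 0, -1], 0], [2, [0, 0, -2], 0], [2, [0, 0, -3], 0], [2, [0, 0, -3], 0], [2, [0, 0, -2.5], 0], [2, [0, 0, 0], -10], [2, [0, 0, 0], -10], [2, [0, 0, 0], -10], [2, [0, 0, 0], -10], [2, [0, 0, 0], 0]]'

```text
t: 9.07
tool_pos: [0.5232, -0.1462, 0.0777]
tool_rot: [-3.132, -0.234, 0.002]
contact_force: [0.7, -0.6, -1.4]
opening: 0.0355
grip_force: 50.4
```

Emit:
send_rows --rows '[[2, [0, 0, 0], -10], [2, [0, 0, 0], -10], [2, [0, 0, 0], -10], [2, [0, 0, 0], -10], [2, [0, 0, 0], -10], [2, [0, 0, 0], -10], [2, [0, 0, 0], -3.9], [2, [0, 0, 0], 0]]'

```text
t: 10.07
tool_pos: [0.5235, -0.1464, 0.0779]
tool_rot: [-2.535, -1.854, 0.001]
contact_force: [0.1, -0.7, -0.4]
opening: 0.035
grip_force: 50.4
```

Run:
```python
from station import ctrl
from h import *
o=ctrl.get_obs();print(o["tool_pos"],o["q"],o["opening"])
d=np.array([.297,.955]);tip=np.array([.5335,.1449])
print(shift(o,[*(tip-.06*d),.0256],72.7))
i=ctrl.get_image("side");np.savez("pics/d4.npz",**i)
T=np.linalg.inv(tool(o));f=i["frame"].astype(int);p=pts(i,(f[...,0]>1.6*f[...,1])&(f[...,0]>50));q=p@T[:3,:3].T+T[:3,3]
q=q[(abs(q[:,:2])<.06).all(1)&(q[:,2]>-.1)&(q[:,2]<.02)];print(len(q),np.percentile(q,[2,98],axis=0).round(3).tolist())
```

```text
[ 0.52348811 -0.1463725   0.0778758 ] [-4.09573378e-01 -4.04496342e-02  1.90550345e+00 -1.23067076e-05
  1.27719136e+00 -1.01737180e-01] 0.03502142829084469
(array([22.06, -7.83,  5.23]), np.float64(-0.3))
219 [[-0.008, -0.017, -0.074], [0.03, 0.015, -0.042]]
```

Emit:
send_rows --rows '[[2, [2, -0.8, 0], 0], [2, [4, -1.4, 0], 0], [2, [4, -1.4, 0], 0], [2, [4, -1.4, 0], 0], [2, [4, -1.4, 0], 0], [2, [2.5, -0.9, 0], -0.3], [2, [1.56, -0.53, 1.5], 0], [2, [0, 0, 2], 0], [2, [0, 0, 1.7], 0], [2, [0, 0, 0], 0]]'

```text
t: 11.38
tool_pos: [0.5131, 0.0872, 0.0235]
tool_rot: [-2.526, -1.863, 0.006]
contact_force: [0.3, 0.9, -1.1]
opening: 0.0353
grip_force: 50.4
```

Run:
```python
from station import ctrl
from h import *
o=ctrl.get_obs();print(o["tool_pos"],o["contact_force"])
d=np.array([.297,.955]);tip=np.array([.5335,.1449]);print(shift(o,[*(tip-.06*d),.0256],72.7))
T=np.linalg.inv(tool(o))
i=ctrl.get_image("wrist");np.savez("pics/w5.npz",**i);s=ctrl.get_image("side")
# tube in tool frame from both cams
for n,i in(("wrist",i),("side",s)):
    p=pts(i,np.ones(i["range_z"].shape,bool));q=p@T[:3,:3].T+T[:3,3]
    k=(q[:,0]>.04)&(q[:,0]<.13)&(abs(q[:,1])<.03)&(p[:,2]>.06)&(p[:,2]<.1);t=q[k]
    if len(t)>20:
        print(n,len(t),"tube xmin",np.percentile(t[:,0],[0,2]),"z top",np.percentile(p[k][:,2],[50,95,99]))
        for a in(.06,.08,.1,.12):
            r=t[abs(t[:,0]-a)<.01];len(r)>10 and print(a,len(r),"y",np.percentile(r[:,1],[3,50,97]).round(4))
```

```text
[0.51309347 0.08720009 0.02351939] [ 0.31790342  0.86326785 -1.13436377]
(array([ 0.11,  0.23, -0.21]), np.float64(0.1))
wrist 6671 tube xmin [0.06505873 0.06669987] z top [0.08762867 0.08953086 0.09007531]
0.06 488 y [-0.0043  0.0023  0.0091]
0.08 3087 y [-0.0059  0.0022  0.0105]
0.1 3096 y [-0.0061  0.0021  0.0103]
side 231 tube xmin [0.06534344 0.06741707] z top [0.08734145 0.0907725  0.09226294]
0.08 71 y [-0.0061 -0.0013  0.0096]
0.1 75 y [-0.0065 -0.0016  0.0086]
0.12 77 y [-0.007  -0.0021  0.0077]
```

The wrist view puts the tube 2.2 mm to +y, aligned, with its tip face at tool x≈64.5 mm. I'll correct for that and approach.

Emit:
send_rows --rows '[[2, [0.5, 0.2, -0.2], 0], [2, [1, 0, 0], 0], [2, [1, 0, 0], 0], [2, [0.3, 0, 0], 0], [2, [0, 0, 0], 0]]'

```text
t: 12.1
tool_pos: [0.5253, 0.1139, 0.028]
tool_rot: [-2.527, -1.866, 0.0]
contact_force: [0.4, -0.9, -2.4]
opening: 0.0352
grip_force: 50.4
```

Emit:
send_rows --rows '[[2, [0.3, 0, 0], 0], [2, [0.3, 0, 0], 0], [2, [0.3, 0, 0], 0], [2, [0.2, 0, 0], 0], [2, [0, 0, 0], 0]]'

```text
t: 12.72
tool_pos: [0.5274, 0.1201, 0.0282]
tool_rot: [2.524, 1.864, -0.013]
contact_force: [-6.5, -15.1, 5.0]
opening: 0.0351
grip_force: 51.2
```

Contact came at 15 N, exactly where the end face should meet the tip, so this end is solid. I'll back off, turn the cap half round and lower it 2.4 mm.

Emit:
send_rows --rows '[[2, [-1, 0, 0], 0], [2, [-2, 0, 0], 0], [2, [-2, 0, 0.2], 0], [2, [0, 0, 0], -10], [2, [0, 0, 0], -10], [2, [0, 0, 0], -10], [2, [0, 0, 0], -10], [2, [0, 0, 0], -10], [2, [0, 0, 0], -10], [2, [0, 0, 0], -10]]'

```text
t: 13.98
tool_pos: [0.5134, 0.0754, 0.0258]
tool_rot: [-0.993, -2.98, 0.0]
contact_force: [0.6, -0.3, -1.7]
opening: 0.035
grip_force: 50.4
```

Emit:
send_rows --rows '[[2, [0, 0, 0], -10], [2, [0, 0, 0], -10], [2, [0, 0, 0], -10], [2, [0, 0, 0], -10], [2, [0, 0, 0], -10], [2, [0, 0, 0], -10], [2, [0, 0, 0], -10], [2, [0, 0, 0], -10], [2, [0, 0, 0], -10], [2, [0, 0, 0], -10]]'

```text
t: 15.22
tool_pos: [0.5134, 0.0754, 0.0259]
tool_rot: [1.644, -2.677, -0.0]
contact_force: [-0.2, -0.4, -0.3]
opening: 0.035
grip_force: 50.4
```

Emit:
send_rows --rows '[[2, [0, 0, 0], -10], [2, [0, 0, 0], 0], [2, [0, 0, 0], 0]]'

```text
t: 15.6
tool_pos: [0.5137, 0.0758, 0.026]
tool_rot: [1.861, -2.531, -0.0]
contact_force: [-0.4, -0.3, -0.8]
opening: 0.0352
grip_force: 50.4
```

```bash
cat > m.py <<'E'
from station import ctrl
from h import *
o=ctrl.get_obs();print(o["t"],o["tool_pos"],o["q"].round(2),o["contact_force"].round(1))
d=np.array([.297,.955]);tip=np.array([.5335,.1449]);print(shift(o,[*(tip-.08*d),.0256],252.7))
T=np.linalg.inv(tool(o));h=np.eye(4);h[:2,:2]=[d,[d[1],-d[0]]];h[2,2]=-1;o_=o["tool_pos"]
for n in("scene","side"):
    i=ctrl.get_image(n);np.savez(f"pics/m_{n}.npz",**i)
    p=pts(i,np.ones(i["range_z"].shape,bool));q=p@T[:3,:3].T+T[:3,3]
    f=i["frame"].reshape(-1,3)[i["range_z"].ravel()>0].astype(int);R=(f[:,0]>1.6*f[:,1])&(f[:,0]>45)&(abs(q[:,:2])<.07).all(1)&(q[:,2]>-.1)&(q[:,2]<.02)
    print(n,"cap",R.sum(),np.percentile(q[R],[2,98],axis=0).round(3).tolist())
    k=(q[:,0]<-.04)&(q[:,0]>-.16)&(abs(q[:,1])<.03)&(p[:,2]>.06)&(p[:,2]<.1)&~R;t=q[k]
    if len(t)>20: print("tube x",np.percentile(t[:,0],[0,98,100]),[np.percentile(t[abs(t[:,0]-a)<.02][:,1],[3,97]).mean().round(4) for a in(-.09,-.13)])
E
python3 m.py
```

```text
15.6 [0.51365382 0.07580933 0.02602621] [ 0.   -0.03  1.99  0.    1.18 -2.84] [-0.4 -0.3 -0.8]
(array([0.81, 0.16, 0.04]), np.float64(-0.0))
scene cap 484 [[-0.031, -0.019, -0.074], [0.005, 0.014, -0.042]]
tube x [-0.15990854 -0.07832246 -0.07430069] [np.float64(-0.0004), np.float64(-0.0004)]
side cap 284 [[-0.033, -0.014, -0.075], [0.005, 0.017, -0.042]]
tube x [-0.15972153 -0.07875703 -0.07576451] [np.float64(0.0028), np.float64(0.003)]
```

I'll shift +1.5 mm in y and approach along −x. First contact should come near 4.4 cm, and fully home near 7.9 cm.

Emit:
send_rows --rows '[[2, [-0.5, 0.15, 0], 0], [2, [-1.2, 0, 0], 0], [2, [-1.2, 0, 0], 0], [2, [-0.9, 0, 0], 0], [2, [-0.3, 0, 0], 0], [2, [-0.3, 0, 0], 0], [2, [-0.3, 0, 0], 0], [2, [0, 0, 0], 0]]'

```text
t: 16.7
tool_pos: [0.5263, 0.1216, 0.0261]
tool_rot: [1.865, -2.528, 0.0]
contact_force: [-0.1, 0.2, -2.0]
opening: 0.035
grip_force: 50.4
```

Emit:
send_rows --rows '[[2, [-0.3, 0, 0], 0], [2, [-0.3, 0, 0], 0], [2, [0, 0, 0], 0]]'

```text
t: 17.08
tool_pos: [0.5281, 0.1276, 0.0262]
tool_rot: [-1.866, 2.528, -0.0]
contact_force: [0.5, -0.3, -0.4]
opening: 0.035
grip_force: 50.4
```

The cap is 9 mm past the contact point with no force, so this is the bore end. Pushing on.

Emit:
send_rows --rows '[[2, [-0.5, 0, 0], 0], [2, [-0.5, 0, 0], 0], [2, [-0.5, 0, 0], 0], [2, [-0.4, 0, 0], 0], [2, [0, 0, 0], 0]]'

```text
t: 17.7
tool_pos: [0.5338, 0.1458, 0.0261]
tool_rot: [1.866, -2.527, 0.0]
contact_force: [-0.1, -1.2, -0.5]
opening: 0.0351
grip_force: 50.4
```

Emit:
send_rows --rows '[[2, [-0.2, 0, 0], 0], [2, [-0.2, 0, 0], 0], [2, [-0.2, 0, 0], 0], [2, [-0.2, 0, 0], 0], [2, [0, 0, 0], 0]]'

```text
t: 18.32
tool_pos: [0.5356, 0.1518, 0.0261]
tool_rot: [1.864, -2.525, 0.002]
contact_force: [-0.6, -5.5, 0.7]
opening: 0.035
grip_force: 50.8
```

Emit:
send_rows --rows '[[2, [-0.15, 0, 0], 0], [2, [-0.15, 0, 0], 0], [2, [0, 0, 0], 0], [2, [0, 0, 0], 0]]'

```text
t: 18.82
tool_pos: [0.5355, 0.1516, 0.026]
tool_rot: [1.861, -2.52, 0.007]
contact_force: [-5.1, -14.6, 5.0]
opening: 0.0353
grip_force: 51.3
```

Seated at 79 mm of travel, the predicted depth, with 15 N against the stop. Drawing it off.

Emit:
send_rows --rows '[[2, [0.3, 0, 0], 0], [2, [0.5, 0, 0], 0], [2, [1, 0, 0], 0], [2, [1.5, 0, 0], 0], [2, [1.5, 0, 0], 0], [2, [1.5, 0, 0], 0], [2, [1.5, 0, 0], 0], [2, [1.5, 0, 0], 0], [2, [0, 0, 0], 0]]'

```text
t: 19.95
tool_pos: [0.5092, 0.0662, 0.0261]
tool_rot: [-1.863, 2.53, 0.0]
contact_force: [-0.2, -0.2, -2.2]
opening: 0.0351
grip_force: 50.5
```

Run:
```python
exec(open("m.py").read())
c=o["tool_pos"][:2]
i=load("m_scene")
for n in("scene0","side0"):
    i=load(n);p=pts(i,np.ones(i["range_z"].shape,bool));k=(p[:,2]>.006)&(p[:,2]<.12)&(np.hypot(*(p[:,:2]-c).T)<.14)
    g=p[k];print(n,k.sum());H,_,_=np.histogram2d(g[:,0]-c[0],g[:,1]-c[1],bins=[np.arange(-.14,.141,.04)]*2);print(H.astype(int))
```

```text
19.95 [0.50919415 0.0662146  0.02607039] [-0.02 -0.05  2.01  0.    1.18 -2.86] [-0.2 -0.2 -2.2]
(array([-0.23,  0.02,  0.05]), np.float64(0.0))
scene cap 471 [[-0.031, -0.019, -0.074], [0.006, 0.013, -0.042]]
tube x [-0.15986573 -0.08855286 -0.08502435] [np.float64(-0.0023), np.float64(-0.0021)]
side cap 285 [[-0.033, -0.015, -0.075], [0.006, 0.017, -0.041]]
tube x [-0.15986906 -0.0899934  -0.08603511] [np.float64(0.0008), np.float64(0.0018)]
scene0 750
[[  0   0 118   0   0   0   0]
 [  0   0 123   0   0   0   0]
 [  0   1  90   0   0   0   0]
 [  0   4  43   0   0   0   0]
 [  0   0   0   0   0 121 250]
 [  0   0   0   0   0   0   0]
 [  0   0   0   0   0   0   0]]
side0 485
[[  0   0  97   0   0   0   0]
 [  0   0  98   0   0   0   0]
 [  0   0  61   0   0   0   0]
 [  0   2  37   0   0   2   0]
 [  0   0   0   0   0  51 135]
 [  0   0   0   1   0   0   0]
 [  0   0   0   0   1   0   0]]
```

The cap is off, and the prop lies close below here. I'll turn the cap +90° and set it down clear at about (0.62, 0.07), to regrasp nearer the bore end.

Emit:
send_rows --rows '[[2, [0, 0, 0], 9], [2, [0, 0, 0], 9], [2, [0, 0, 0], 9], [2, [0, 0, 0], 9], [2, [0, 0, 0], 9], [2, [0, 0, 0], 9], [2, [0, 0, 0], 9], [2, [0, 0, 0], 9], [2, [0, 0, 0], 9], [2, [0, 0, 0], 9]]'

```text
t: 21.3
tool_pos: [0.5097, 0.0678, 0.0262]
tool_rot: [0.475, 3.105, 0.0]
contact_force: [0.1, -0.8, -0.7]
opening: 0.0353
grip_force: 50.5
```

Emit:
send_rows --rows '[[2, [-2, 0.7, 0], 0], [2, [-3, 1, 0], 0], [2, [-3, 1, 0], 0], [2, [-2.5, 1, 1], 0], [2, [0, 0, 2], 0], [2, [0, 0, 1.7], 0], [2, [0, 0, 1], 0], [2, [0, 0, 0.3], 0], [2, [0, 0, 0], 0]]'

```text
t: 22.42
tool_pos: [0.6206, 0.0716, -0.0337]
tool_rot: [0.469, 3.106, 0.0]
contact_force: [0.0, -0.3, -0.7]
opening: 0.035
grip_force: 50.4
```

Emit:
send_rows --rows '[[2, [0, 0, 0.15], 0], [2, [0, 0, 0.1], 0], [2, [0, 0, 0], 0]]'

```text
t: 22.8
tool_pos: [0.6209, 0.0715, -0.0362]
tool_rot: [0.469, 3.106, 0.0]
contact_force: [0.5, -0.0, -0.6]
opening: 0.0351
grip_force: 50.4
```

Emit:
send_rows --newtons 25 --rows '[[5, [0, 0, 0], 0], [5.5, [0, 0, 0], 0], [5.5, [0, 0, 0], 0], [5.5, [0, 0, 0], 0], [5.5, [-0.8, 0, 0], 0], [5.5, [-0.8, 0, 0], 0], [5.5, [0, 0, 0], 0], [2, [0, 0, 0], 0], [2, [0, 0, 0], 0], [2, [0, 0, 0], 0]]'

```text
t: 24.05
tool_pos: [0.6359, 0.0669, -0.0364]
tool_rot: [0.468, 3.106, -0.0]
contact_force: [0.9, -0.0, 0.6]
opening: 0.0357
grip_force: 25.7
```

Emit:
send_rows --newtons 25 --rows '[[2, [0, 0, 0], 0], [2, [0, 0, 0], 0]]'

```text
t: 24.3
tool_pos: [0.6359, 0.0669, -0.0364]
tool_rot: [-0.469, -3.106, -0.0]
contact_force: [0.8, 0.4, -1.0]
opening: 0.0352
grip_force: 25.7
```

```bash
python3 m.py
```

```text
24.3 [ 0.63591303  0.06688198 -0.03644254] [-0.01  0.32  1.72  0.    1.1  -1.28] [ 0.8  0.4 -1. ]
(array([12.1 , -3.57, -6.2 ]), np.float64(-89.9))
scene cap 213 [[-0.016, -0.012, -0.075], [0.042, 0.018, -0.043]]
side cap 302 [[0.001, -0.011, -0.075], [0.045, 0.019, -0.042]]
```

The regrip is good: the cap spans tool x −16..+44.5 mm with the bore at −x. Only yaw can be commanded, so I'll pivot the cap in the grip. The solid end goes under the tube, then I raise the gripper so the tube swings that end down.

Emit:
send_rows --rows '[[2, [0, 0, -1], 0], [2, [0, 0, -1.7], 0], [2, [0, 2, 0], 0], [2, [0, 3, 0], 0], [2, [1, 3, 0], 0], [2, [2, 2.9, 0], 0], [2, [2, 0, 0], 0], [2, [0, 0, 0], 0], [2, [0, 0, 0], 0]]'

```text
t: 25.52
tool_pos: [0.6211, 0.186, -0.0091]
tool_rot: [0.468, 3.106, 0.0]
contact_force: [0.2, -0.7, -0.3]
opening: 0.0355
grip_force: 25.6
```

Run:
```python
exec(open("m.py").read().replace("252.7","162.7"))
print("to G:",shift(o,[.5891,.1957,-.0094],162.7))
```

```text
25.525 [ 0.62110091  0.18598175 -0.00908641] [ 0.18  0.3   1.69 -0.    1.15 -1.1 ] [ 0.2 -0.7 -0.3]
(array([  7.17, -14.51,  -3.48]), np.float64(0.1))
scene cap 353 [[-0.016, -0.016, -0.074], [-0.0, 0.017, -0.042]]
side cap 355 [[-0.001, -0.013, -0.076], [0.045, 0.019, -0.051]]
to G: (array([ 3.34, -0.02,  0.03]), np.float64(0.1))
```

Moving under the tube by 3.3 cm, then raising with the grip at 20 N.

Emit:
send_rows --newtons 20 --rows '[[2, [1.1, 0, 0], 0], [2, [1.1, 0, 0], 0], [2, [1.1, 0, 0], 0], [2, [0, 0, 0], 0], [2, [0, 0, -0.4], 0], [2, [0, 0, -0.3], 0], [2, [0, 0, -0.3], 0], [2, [0, 0, 0], 0]]'

```text
t: 26.62
tool_pos: [0.5892, 0.1953, 0.0004]
tool_rot: [0.469, 3.106, -0.0]
contact_force: [1.9, 0.1, -3.7]
opening: 0.0355
grip_force: 24.9
```

Emit:
send_rows --rows '[[2, [0, 0, -0.3], 0], [2, [0, 0, -0.3], 0], [2, [0, 0, -0.3], 0], [2, [0, 0, 0], 0]]'

```text
t: 27.12
tool_pos: [0.5891, 0.1952, 0.0099]
tool_rot: [0.468, 3.106, -0.001]
contact_force: [4.3, -2.1, -5.3]
opening: 0.0355
grip_force: 23.7
```

```bash
cat > t.py <<'E'
from station import ctrl
from h import *
import sys
o=ctrl.get_obs();print(o["t"],o["tool_pos"].round(4),o["contact_force"].round(1),o["opening"])
T=np.linalg.inv(tool(o))
for n in("scene","side"):
    i=ctrl.get_image(n);np.savez(f"pics/{sys.argv[1]}_{n}.npz",**i)
    f=i["frame"].astype(int);p=pts(i,(f[...,0]>1.6*f[...,1])&(f[...,0]>45));q=p@T[:3,:3].T+T[:3,3]
    q=q[(abs(q[:,:2])<.07).all(1)&(q[:,2]>-.12)&(q[:,2]<.03)]
    print(n,len(q),np.percentile(q,[2,98],axis=0).round(3).tolist())
    if len(q)>60:
        c,s,a=cv2.minAreaRect((q[:,[0,2]]*1000).astype(np.float32));print("  xz rect",np.round(c,1),np.round(s,1),round(a,1))
E
python3 t.py t1
```

```text
27.125 [0.5891 0.1952 0.0099] [ 4.3 -2.1 -5.3] 0.035471066424302235
scene 442 [[-0.021, -0.016, -0.075], [0.001, 0.017, -0.043]]
  xz rect [ -7.7 -56.5] [23.7 36.4] 14.5
side 239 [[-0.002, -0.014, -0.075], [0.044, 0.019, -0.037]]
  xz rect [ 26.9 -72.5] [56.7 61.1] 28.6
```

It is pivoting as planned: about 15° so far at 7 N. Raising further.

Emit:
send_rows --rows '[[2, [0, 0, -0.4], 0], [2, [0, 0, -0.4], 0], [2, [0, 0, -0.4], 0], [2, [0, 0, -0.4], 0], [2, [0, 0, -0.4], 0], [2, [0, 0, 0], 0]]'

```text
t: 27.98
tool_pos: [0.5893, 0.1957, 0.0305]
tool_rot: [0.468, 3.106, 0.001]
contact_force: [0.5, -0.9, -3.5]
opening: 0.0354
grip_force: 22.7
```

```bash
python3 t.py t2
```

```text
27.975 [0.5893 0.1957 0.0305] [ 0.5 -0.9 -3.5] 0.03543464684487958
scene 490 [[-0.027, -0.016, -0.076], [0.004, 0.017, -0.036]]
  xz rect [ -4.8 -55.8] [38.5 35.5] 29.4
side 257 [[-0.004, -0.014, -0.073], [0.027, 0.018, -0.034]]
  xz rect [ 15.4 -56.1] [49.  33.4] 68.6
```

Emit:
send_rows --rows '[[2, [0, 0, -0.4], 0], [2, [0, 0, -0.4], 0], [2, [0, 0, -0.4], 0], [2, [0, 0, -0.4], 0], [2, [0, 0, -0.4], 0], [2, [0, 0, 0], 0]]'

```text
t: 28.82
tool_pos: [0.5898, 0.1955, 0.0509]
tool_rot: [0.468, 3.105, 0.001]
contact_force: [2.8, -2.2, -1.6]
opening: 0.0353
grip_force: 22.9
```

```bash
python3 t.py t3
python3 - <<'E'
from h import *
a=load("t3_scene")["frame"][170:330,330:510];b=load("t3_side")["frame"][190:350,130:300]
cv2.imwrite("pics/t3.png",np.hstack([cv2.resize(x,(390,360)) for x in(a,b)])[...,::-1])
E
```

```text
28.825 [0.5898 0.1955 0.0509] [ 2.8 -2.2 -1.6] 0.035327927525347386
scene 601 [[-0.029, -0.017, -0.075], [0.008, 0.017, -0.018]]
  xz rect [ -0.9 -42.7] [60.9 34.4] 56.6
side 332 [[-0.004, -0.013, -0.073], [0.028, 0.019, -0.021]]
  xz rect [ 13.  -48.5] [61.9 29.8] 71.7
```

View pics/t3.png

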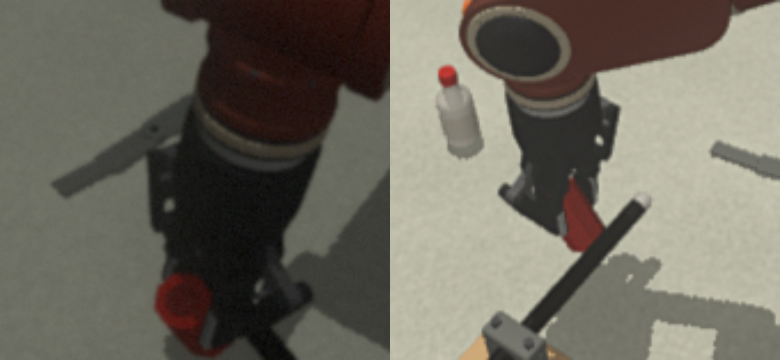

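The cap is tilted about 65–70° with the bore end up (left half, (185,300)). The tube touches its lower solid end (right half, about (585,235)). I'll push sideways toward the tube to bring it near vertical.

Emit:
send_rows --rows '[[2, [0, 0, -0.3], 0], [2, [0.25, 0, 0], 0], [2, [0.25, 0, 0], 0], [2, [0.25, 0, 0], 0], [2, [0.2, 0, 0], 0], [2, [0, 0, 0], 0]]'

```text
t: 29.68
tool_pos: [0.5827, 0.1982, 0.0549]
tool_rot: [0.468, 3.1, 0.002]
contact_force: [7.0, -2.0, 0.4]
opening: 0.035
grip_force: 22.6
```

```bash
python3 t.py t4
```

```text
29.675 [0.5827 0.1982 0.0549] [ 7.  -2.   0.4] 0.03502955663433341
scene 706 [[-0.031, -0.017, -0.074], [0.004, 0.017, -0.016]]
  xz rect [ -6.5 -43. ] [59.6 35.6] 68.2
side 272 [[-0.005, -0.011, -0.074], [0.02, 0.018, -0.018]]
  xz rect [  7.7 -49.8] [69.6 27.3] 79.7
```

Emit:
send_rows --rows '[[2, [0.2, 0, 0], 0], [2, [0.2, 0, 0], 0], [2, [0.2, 0, 0], 0], [2, [0, 0, 0], 0]]'

```text
t: 30.28
tool_pos: [0.5775, 0.1999, 0.0554]
tool_rot: [0.467, 3.099, 0.002]
contact_force: [6.9, -2.3, 1.6]
opening: 0.0354
grip_force: 22.2
```

```bash
python3 t.py t5
```

```text
30.275 [0.5775 0.1999 0.0554] [ 6.9 -2.3  1.6] 0.03537247012291972
scene 743 [[-0.032, -0.017, -0.074], [0.001, 0.017, -0.016]]
  xz rect [ -8.7 -44.4] [62.5 49.7] 55.0
side 236 [[-0.006, -0.013, -0.075], [0.016, 0.019, -0.018]]
  xz rect [  4.1 -65.2] [103.6  26.9] 88.2
```

Nearly vertical now. I'll back away from the tube and bring it over clear bench to stand it up and square it.

Emit:
send_rows --rows '[[2, [-1, 0, 0], 0], [2, [-2, 0, 0], 0], [2, [-2, -1, 0], 0], [2, [-1, -3, 0], 0], [2, [0, -3, 1], 0], [2, [0, -1, 2], 0], [2, [0, 0, 1.5], 0], [2, [0, 0, 1], 0], [2, [0, 0, 0], 0], [2, [0, 0, 0], 0]]'

```text
t: 31.62
tool_pos: [0.6084, 0.1066, -0.0019]
tool_rot: [0.467, 3.106, 0.0]
contact_force: [0.4, -0.5, -1.3]
opening: 0.0357
grip_force: 22.0
```

```bash
python3 t.py t6;python3 - <<'E'
from h import *
a=load("t6_scene");b=load("t6_side");out=[]
for i in(a,b):
    T=np.linalg.inv(i["cam_to_world"]);p=T[:3,:3]@np.array([.632,.12,.05])+T[:3,3];u=int(i["fx"]*p[0]/p[2]+i["cx"]);v=int(i["fy"]*p[1]/p[2]+i["cy"])
    out.append(cv2.resize(np.clip(i["frame"][max(v-50,0):v+50,max(u-50,0):u+50]*1.5,0,255).astype(np.uint8),(380,380)))
cv2.imwrite("pics/t6.png",np.hstack(out)[...,::-1])
E
```

```text
31.625 [ 0.6084  0.1066 -0.0019] [ 0.4 -0.5 -1.3] 0.03574421603097547
scene 555 [[-0.031, -0.016, -0.074], [0.001, 0.018, -0.016]]
  xz rect [-13.5 -58.6] [92.7 34.9] 71.1
side 207 [[-0.006, -0.01, -0.075], [0.017, 0.019, -0.016]]
  xz rect [ -2.9 -57.8] [109.2  40.6] 89.0
```

View pics/t6.png

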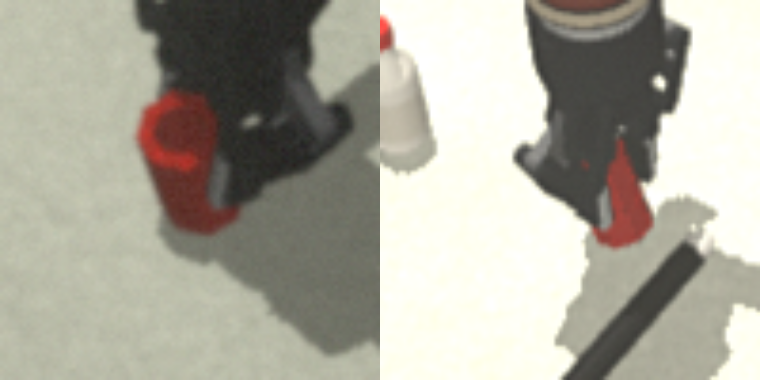

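The bore faces up with its red rim at (180,130) in the left half, and the cap stands nearly vertical in the fingers. Lowering to touch the bench.

Emit:
send_rows --rows '[[2, [0, 0, 0.6], 0], [2, [0, 0, 0.3], 0], [2, [0, 0, 0.2], 0], [2, [0, 0, 0], 0]]'

```text
t: 32.22
tool_pos: [0.6108, 0.1059, -0.0077]
tool_rot: [0.468, 3.102, 0.0]
contact_force: [-6.7, 0.1, 22.6]
opening: 0.0354
grip_force: 25.3
```

Emit:
send_rows --rows '[[2, [0, 0, 0.2], 0], [2, [0, 0, 0.15], 0], [2, [0, 0, 0.1], 0], [2, [0, 0, 0], 0]]'

```text
t: 32.72
tool_pos: [0.6131, 0.1053, -0.0095]
tool_rot: [0.467, 3.098, -0.0]
contact_force: [-9.7, -3.5, 30.0]
opening: 0.0355
grip_force: 28.5
```

Bench contact felt. I'll ease the load, then open so the cap settles flat on its solid end.

Emit:
send_rows --rows '[[2, [0, 0, -0.5], 0], [2, [0, 0, -0.3], 0], [2, [0, 0, 0], 0]]'

```text
t: 33.1
tool_pos: [0.6088, 0.106, -0.0089]
tool_rot: [0.468, 3.104, 0.001]
contact_force: [0.3, -0.1, 7.0]
opening: 0.0354
grip_force: 25.7
```

```bash
python3 t.py t7
```

```text
33.1 [ 0.6088  0.106  -0.0089] [ 0.3 -0.1  7. ] 0.03538731965999439
scene 501 [[-0.03, -0.017, -0.076], [0.003, 0.018, -0.019]]
  xz rect [-11.6 -58.7] [90. 34.] 69.4
side 216 [[-0.003, -0.012, -0.076], [0.02, 0.019, -0.019]]
  xz rect [  5.  -47.1] [64.  23.7] 79.0
```

Emit:
send_rows --rows '[[3.8, [0, 0, 0], 0], [4.2, [0, 0, 0], 0], [5, [0, 0, 0], 0], [5.5, [0, 0, 0], 0], [5.5, [0, 0, 0], 0], [5.5, [0, 0, 0], 0]]'

```text
t: 33.95
tool_pos: [0.6078, 0.1059, -0.0099]
tool_rot: [0.469, 3.106, 0.0]
contact_force: [0.1, 0.6, 0.1]
opening: 0.0552
grip_force: 0.0
```

```bash
python3 t.py t8
python3 - <<'E'
from station import ctrl
from h import *
o=ctrl.get_obs();T=np.linalg.inv(tool(o))
w=ctrl.get_image("wrist");np.savez("pics/w8.npz",**w)
for n,i in(("scene",load("t8_scene")),("side",load("t8_side")),("wrist",w)):
    f=i["frame"].astype(int);p=pts(i,(f[...,0]>1.6*f[...,1])&(f[...,0]>45));k=(np.hypot(*(p[:,:2]-[.615,.105]).T)<.06)&(p[:,2]<.09);p=p[k];q=p@T[:3,:3].T+T[:3,3]
    print(n,len(p),"z",np.percentile(p[:,2],[1,50,90,99]).round(3),"tool x,y",np.percentile(q[:,:2],[2,50,98],axis=0).round(3).tolist())
    t=p[p[:,2]>.05];len(t)>20 and print("  z>.05",len(t),"plane std",t[:,2].std(),t.mean(0))
# rim height along tool x
i=load("t8_scene")
E
```

```text
33.95 [ 0.6078  0.1059 -0.0099] [0.1 0.6 0.1] 0.05522134327882052
scene 403 [[-0.013, -0.015, -0.072], [0.013, 0.018, -0.016]]
  xz rect [  2.1 -65.9] [103.2  35.2] 86.3
side 352 [[-0.006, -0.014, -0.072], [0.025, 0.019, -0.013]]
  xz rect [  9.3 -41.1] [64.8 32.1] 89.5
scene 399 z [0.005 0.043 0.061 0.062] tool x,y [[-0.013, -0.015], [-0.007, 0.007], [0.013, 0.017]]
  z>.05 158 plane std 0.004327113570395707 [0.61278631 0.10618641 0.05859077]
side 352 z [0.002 0.043 0.061 0.063] tool x,y [[-0.006, -0.014], [0.014, 0.009], [0.025, 0.019]]
  z>.05 135 plane std 0.0034442357956944616 [0.59868624 0.11186898 0.05808292]
wrist 9433 z [0.003 0.054 0.06  0.061] tool x,y [[-0.01, -0.016], [0.014, 0.001], [0.024, 0.017]]
  z>.05 5433 plane std 0.0028636028715808147 [0.60057515 0.1089798  0.05846274]
```

It stands upright on the solid end, with its rim at 60–61 mm and its centre at tool x +6 mm. I'll regrip at the centre and lower.

Emit:
send_rows --newtons 50 --rows '[[5.5, [0.6, 0.1, 0], 0], [5.5, [0, 0, 0.7], 0], [5.5, [0, 0, 0.7], 0], [5.5, [0, 0, 0], 0], [3, [0, 0, 0], 0], [2, [0, 0, 0], 0], [2, [0, 0, 0], 0], [2, [0, 0, 0], 0], [2, [0, 0, 0], 0]]'

```text
t: 35.22
tool_pos: [0.6024, 0.1086, -0.0238]
tool_rot: [0.469, 3.106, 0.0]
contact_force: [-0.6, -0.0, -0.3]
opening: 0.0353
grip_force: 50.0
```

Emit:
send_rows --rows '[[2, [0, 0, -1], 0], [2, [0, 0, -2], 0], [2, [0, 0, -3], 0], [2, [0, 0, -3], 0], [2, [0, 0, -3], 0], [2, [0, 0, -3], 0], [2, [0, 0, -2], 0], [2, [0, 0, 0], 0], [2, [0, 0, 0], 0]]'

```text
t: 36.35
tool_pos: [0.6016, 0.1086, 0.1449]
tool_rot: [-0.468, -3.105, 0.001]
contact_force: [-0.4, 0.7, -0.7]
opening: 0.0349
grip_force: 49.9
```

```bash
python3 t.py t9
python3 - <<'E'
from station import ctrl
from h import *
o=ctrl.get_obs();T=np.linalg.inv(tool(o))
w=ctrl.get_image("wrist")
for n,i in(("scene",load("t9_scene")),("side",load("t9_side")),("wrist",w)):
    f=i["frame"].astype(int);p=pts(i,(f[...,0]>1.6*f[...,1])&(f[...,0]>45));k=(np.hypot(*(p[:,:2]-o["tool_pos"][:2]).T)<.05)&(p[:,2]<.27)&(p[:,2]>.1);p=p[k];print(n,len(p),"z",np.percentile(p[:,2],[1,50,99]).round(3),np.percentile(p@T[:3,:3].T+T[:3,3],[2,98],axis=0).round(3).tolist())
    t=p[p[:,2]>np.percentile(p[:,2],99)-.006]
    A=np.c_[t[:,:2]-t[:,:2].mean(0),np.ones(len(t))];c=np.linalg.lstsq(A,t[:,2],rcond=None)[0];print("  rim n",len(t),"tilt deg",np.degrees(np.arctan(np.hypot(*c[:2]))).round(1))
out=[]
for i in(load("t9_scene"),load("t9_side")):
    V=np.linalg.inv(i["cam_to_world"]);p=V[:3,:3]@(o["tool_pos"]+[0,0,.05])+V[:3,3];u=int(i["fx"]*p[0]/p[2]+i["cx"]);v=int(i["fy"]*p[1]/p[2]+i["cy"])
    out.append(cv2.resize(np.clip(i["frame"][max(v-50,0):v+50,max(u-50,0):u+50]*1.5,0,255).astype(np.uint8),(380,380)))
cv2.imwrite("pics/t9.png",np.hstack(out)[...,::-1])
E
```

```text
36.35 [0.6016 0.1086 0.1449] [-0.4  0.7 -0.7] 0.03493894411056832
scene 581 [[-0.019, -0.016, -0.085], [0.007, 0.017, -0.029]]
  xz rect [ -4.1 -68.5] [31.9 84. ] 3.7
side 296 [[-0.007, -0.015, -0.085], [0.019, 0.018, -0.029]]
  xz rect [  4.3 -56.2] [61.2 29.9] 89.4
scene 581 z [0.173 0.212 0.231] [[-0.019, -0.015, -0.086], [0.006, 0.017, -0.03]]
  rim n 157 tilt deg 4.2
side 296 z [0.172 0.211 0.23 ] [[-0.007, -0.015, -0.086], [0.019, 0.018, -0.03]]
  rim n 79 tilt deg 1.9
wrist 11390 z [0.172 0.222 0.229] [[-0.015, -0.016, -0.085], [0.018, 0.017, -0.031]]
  rim n 5476 tilt deg 0.5
```

View pics/t9.png

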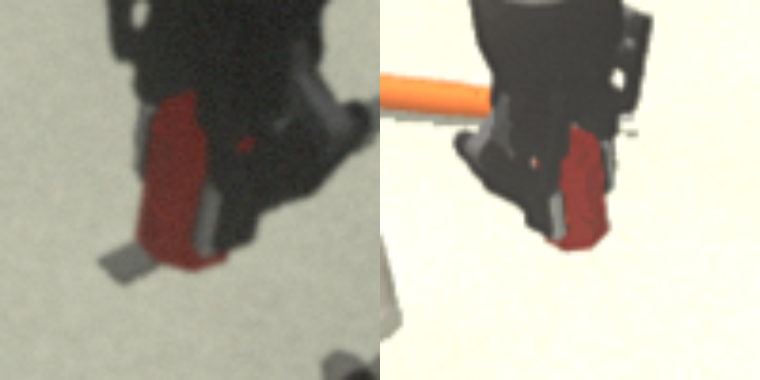

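The cap is held upright with its bore up: rim at z≈0.230, base at 0.171, so its centre is about 20 cm above the bench. The rim tilt reads 0.5° from the wrist view. I'll let it settle, then hand in.

Emit:
send_rows --rows '[[2, [0, 0, 0], 0], [2, [0, 0, 0], 0], [2, [0, 0, 0], 0], [2, [0, 0, 0], 0]]'

```text
t: 37.0
tool_pos: [0.6024, 0.1086, 0.1461]
tool_rot: [0.469, 3.106, 0.0]
contact_force: [0.4, 0.1, -0.9]
opening: 0.0353
grip_force: 49.9
```

```bash
python3 -c "
from station import ctrl
o=ctrl.get_obs();print(o['t'],o['tool_pos'],abs(o['dq']).max(),o['grip_force']);print(ctrl.finish_job())"
```

```text
37.0 [0.60238568 0.10863011 0.14612724] 0.001777444764306353 49.93333587743109
the job is handed in; nothing more can be done
None
```

Job handed in at 37 s: I found the bore end by feel, pushed the cap fully home on the tube (about 15 N at the stop), drew it off, and finished holding it bore-up with its centre about 20 cm above the bench; along the way the real fingertips proved to sit about 40 mm behind the reported TCP, so I corrected every height for that, and I stood the cap briefly on clear bench to square it.

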